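# Unlatch the viewing mirror and hold it on the sample tube

## Robot

A 6-joint arm with a two-finger parallel gripper is mounted at the origin on a cart in front of the work surface, level with it; the furniture and walls round the work are solid. World frame = base frame: x ahead of the robot, y to its left, z up, the work surface at z = 0. Lengths are in m, angles in rad, forces in N, time in s.
With the tool pointing down it reaches from about 0.325 to 0.775 m from the base axis. Payload 5.5 kg.
Tool frame: the origin (TCP) lies midway between the tips of the shut fingers; the grasp point (between the pads) lies robot.hold_point_z behind it (robot.hold_point_z is the distance from the TCP to the grasp point, in m); z points along the fingers, y is the line along which they close (so a half turn about z gives the same grasp; the last joint's range is limited). The gripper opens to 88 mm and grips with 3 to 60 N. Pads are 20 mm wide; open, the fingers measure 115 mm over their backs; the gripper's body (75 mm by 178 mm) begins 61 mm behind the grasp point.
Start: joints at [-1.396, 0.091, 1.231, -0, 1.82, -0.057], TCP at [0.138, -0.584, 0.223] pointing down, gripper open.
Joint ranges: [-2.87, 2.87], [-0.86, 2.18], [0.17, 2.46], [-1.51, 4.65], [0.06, 2.69], [-2.65, 2.65]. Speed limits (rad/s): [2.57, 2.57, 3.01, 3.14, 3.14, 3.14].

## Interface

Orientations are given as a unit quaternion [w, x, y, z].
In Python, from plant import telemetry, viewer, robot gives the robot as it stands.
- The arm moves only by the tool move_arm, never from a script. Its arguments are lists of equal length, an entry for each row: "translation": the shift along the tool's x, y, z in m, a list of three; "angular": the turn, a rotation vector about the tool's x, y, z in degrees, a list of three. In form: {"translation": [[x, y, z], ...], "angular": [[wx, wy, wz], ...]}. A call has 1 to 8 rows; each row is the pose to reach, as a shift and turn from the pose commanded when the call began, along the tool's axes at that moment; what a row does not reach only later rows make up. A row lasts 1/8 s, in which the tool goes at most 62.5 mm and 10.7 degrees, less where a joint would pass 70% of its speed; a pose out of reach is approached as far as the arm can. A call with a gripper value outside its range is refused whole. "fingers" is the gripper command: -1 is fully open, 1 is shut, values between are in proportion, set as the call begins (left out, the last holds). The fingers move at their own pace and stop on an object; "newtons" is the grip in N (left out, the last holds). Time passes only in rows, so rows that repeat a pose let the fingers close. It gives the time, the measured TCP pose, the force, the opening and the grip force at its end, in the units of the state.
- telemetry.observe(): the state, without advancing time (a new reading comes with each control period).
- viewer.capture(name): name is "scene" or "top"; returns a dict with "color" (480x640x3 uint8, red, green, blue), "depth" (480x640 float32, m along the optical axis (not along the pixel's ray), 0 where there is no reading), "intrinsics" (3x3 intrinsics, pixels), "k1" (the pictures are not rectified: a ray, as slopes to the right and down, at radius r is drawn at 1 + k1 r^2 times it, then the intrinsics apply), "view" (4x4, takes a point from world to camera coordinates). Camera axes: x right, y down, z forward; pixel columns grow to the right and rows downward; lengths in m; the calibration is good to about 2 mm. A picture is of the moment at which its call begins.
- robot.hand_in(): hands the job in; it is judged then, once.
The state is a dict: "time_s": time; "q": joint angles; "qd": joint speeds; "joint_efforts": joint torques, N m; "tool_pos": TCP position; "orientation": TCP orientation; "force": force on the tool from outside, world axes, zero at the start; "wrist_torque": the same for the moment, N m; "grip_width": opening from 0.0 (shut) to 1.0 (fully open); "finger_force": force on a finger pad.
Only numpy, scipy, OpenCV 4.12 (cv2) and the standard library are available. Lean on these libraries where they do the work, as an engineer would, in place of code of your own. Each camera call takes 0.05 s, during which the arm holds its last target. There are 200 camera calls.

## Task

The little bench camera on the viewing stand has to photograph the sample tube in the white foot through the turning mirror. Turn the catch knob a quarter turn anticlockwise until it clicks over its detent and the pawl is clear, then take the mirror by the grip on top and turn it anticlockwise until the camera sees that tube in the middle of the mirror. The mirror is sprung and swings back if let go, so finish with your fingers still holding it steady at that angle; do not touch the glass, and leave the tube, the bottle and the pot where they stand.

Things in the scene. Friction and masses are not known exactly. Their poses are not given: they have to be found in the camera images.
- catch_grip (a point): middle of the catch knob: a black ribbed upright bar 38 mm long (x axis, level), 12 mm thick (y: grip across it), 32 mm high (top 82, underside 50 mm above the bench) on a 12 mm steel shaft. The point lies on the shaft's vertical axis, 70 mm up, 93 mm from the mirror's axis, at the end of the stand away from the camera. Below, at 14 to 20 mm, a steel pawl points 68 mm to +x; hub radius 18.
- catch (a joint): turn of the catch knob in rad, anticlockwise from above: 0 = locked (pawl end-on against a lug on the mirror's turntable, blocking it), 1.57 = stop, pawl clear. A sprung plunger resists with up to about 0.2 N m from 0.4 to 0.79, pushes the knob on from there to 1.15 (the click), and keeps it from coming back when it is let go.
- mirror_grip (a point): grip point of the mirror, on its vertical turning axis, 95 mm above the bench, in the black ribbed bar on top of the frame. x axis: level, straight out of the reflecting face (the face lies on the axis); y axis: along the bar. Grip across the bar's 12 mm (x). The frame below it is 64 mm wide, 26 to 74 mm above the bench, no thicker than the bar, on a disc of 46 mm radius.
- mirror (a joint): turn of the mirror in rad, anticlockwise seen from above: 0 = parked, glass facing straight at the camera; stop at 1.5. A spring pulls it back to 0 with 0.03 N m there, growing by 0.05 N m a rad.
- mirror_glass: the silvered glass, 58 x 42 mm, set 1.5 mm back in the frame under the grip; not to be touched. Origin on the turning axis at bench height, x axis out of the glass.
- lens (a point): middle of the camera's front lens, 125 mm from the mirror's turning axis and 50 mm above the bench. The camera is a small black box with a round lens, top 67 mm above the bench, and looks straight at the turning axis.
- sight_line: no solid: where the camera looks after the mirror. Origin on the mirror's turning axis, 50 mm above the bench; its x axis is the level line along which the middle of the camera's picture looks out from the mirror. It turns twice as far as the mirror: with the mirror at 0 it points back at the lens.
- tube_mid (a point): middle of the sample tube: a 50 ml clear screw-cap tube, 29 mm across (cap 34), 114 mm tall, upright in a white square foot; the point is half-way up it, 63 mm above the bench. It stands on the robot's side of the mirror, 140 to 210 mm from the turning axis, to the left or to the right.
- tube_foot: the tube's white plastic foot, 50 x 50 x 30 mm, loose on the bench, with a blind hole for the tube. Origin under its middle.
- bottle_mid (a point): middle of a small white powder bottle with a screw cap, 47 mm across, 88 mm tall, 44 mm up; it also stands in front of the mirror and is not the sample.
- pot_mid (a point): middle of a small screw-cap pot, 29 mm across, 46 mm tall, in front of the camera's end of the stand; leave it.
- mirror_bar: the bar on top of the mirror frame by which it is held: 44 mm long (y), 12 mm thick (x), 74 to 108 mm above the bench. Origin on the turning axis at bench height.
Things that resemble listed ones, but are neither listed nor needed, are in the scene too. What is shaped like the part that bears tube_mid but black or green is not meant.

How it is judged:
On the way, in this order (a step that is already met when the one before it is completed fails the run):
1. the catch has been turned past its detent (value of joint catch above 1 rad and value of joint mirror below 0.15 rad), for 0.2 s.
2. the mirror is turned so that the line of sight meets the sample tube (y of tube_mid in the frame of sight_line between -0.018 and 0.018 m and x of tube_mid in the frame of sight_line above 0.05 m), for 0.3 s.
At the end, for the whole second after the job is handed in: The program ends with the fingers still holding the mirror (at least 1 N of contact), the mirror at rest, the camera's line of sight by way of the mirror passing within 18 mm of the tube's middle, the catch past its detent (above 1.0 rad) and the tube upright (within 0.1 rad) (all of step 2 and velocity of joint mirror between -0.06 and 0.06 rad/s and contact force between the fingers and mirror_bar above 1 N and value of joint catch above 1 rad and angle between tube_mid's own z axis and vertical below 0.1 rad); the arm keeps its last pose, push and grip.
It fails at once if the glass is touched (contact force between anything else and mirror_glass above 0.5 N).
It fails at once if the tube or its foot is shifted (distance of any of tube_mid, tube_foot from where it was at the start of the episode above 0.015 m).
It fails at once if the bottle or the pot is shifted (distance of any of bottle_mid, pot_mid from where it was at the start of the episode above 0.02 m).
It also fails if it takes over 51 s, if anything falls off the work surface, if the arm or the gripper's body presses on something with over 40 N, if the wrist force passes 120 N, or if a joint passes its speed limit or range.

## Working session

There is one attempt and no reset: what is moved stays moved. The work goes in short steps, Python scripts to look and compute and a tool call to move; the robot and the scene stay as the last step left them, time stands still between calls to the robot, and variables do not carry over. Pictures are saved under pics/ and viewed, at most 10 in all, crops included, and the job is handed in when it is done.

Besides the shell and the picture viewer there is one more tool, called in YAML: its name, and indented under it one key for each argument. move_arm: Moves the arm, as the interface text tells. Its arguments: {"type":"object","properties":{"translation":{"type":"array"},"angular":{"type":"array"},"fingers":{"type":"number"},"newtons":{"type":"number"}},"required":["translation","angular"]}

```bash
mkdir -p pics; python3 - <<'E'
from plant import telemetry, viewer, robot
import cv2,numpy as np,pickle
s=telemetry.observe();print(s, robot.hold_point_z)
for n in("scene","top"):
    c=viewer.capture(n);pickle.dump(c,open(n+'.pkl','wb'))
    cv2.imwrite(f'pics/{n}0.png',c['color'][:,:,::-1]);print(n,c['intrinsics'],c['k1'],c['view'])
E
```

```text
{'time_s': 0.0, 'q': array([-1.39571293e+00,  9.18290949e-02,  1.23186698e+00, -4.66473061e-05,
        1.81973558e+00, -5.67275840e-02]), 'qd': array([-0.00046676,  0.00015838,  0.00028432, -0.00109616,  0.00084113,
        0.00068132]), 'joint_efforts': array([-2.42546766e-04, -4.46447074e+01, -4.06448615e+01,  6.97413809e-02,
        2.90922832e-02, -1.20894342e-04]), 'tool_pos': array([ 0.13776318, -0.5836885 ,  0.22153534]), 'orientation': array([-9.16556012e-04,  9.93290717e-01,  1.15640413e-01, -7.69528776e-05]), 'force': array([ 0.43203104,  0.42443314, -0.62851175]), 'wrist_torque': array([0.00152711, 0.03357165, 0.00586968]), 'finger_force': 0.0, 'grip_width': 0.9980287779962276} 0.0187
scene [[548.32762807   0.         313.42460775]
 [  0.         548.32762807 245.62172984]
 [  0.           0.           1.        ]] -0.1250017395200243 [[-0.85044577 -0.52599978 -0.00813753  0.31948161]
 [-0.26852527  0.44735428 -0.85309339  0.20827701]
 [ 0.45236729 -0.72332453 -0.52169479  0.8258555 ]
 [ 0.          0.          0.          1.        ]]
top [[581.08456877   0.         317.96709496]
 [  0.         581.08456877 233.58112867]
 [  0.           0.           1.        ]] -0.1302131096033442 [[ 0.00774637 -0.99967801  0.02416336 -0.06059167]
 [-0.99327533 -0.0104837  -0.11530053  0.43745025]
 [ 0.11551672 -0.02310771 -0.99303672  0.9833164 ]
 [ 0.          0.          0.          1.        ]]
```

View pics/scene0.png

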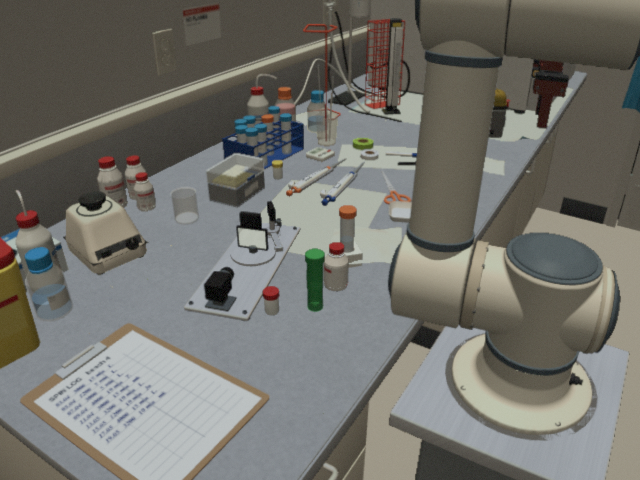

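View pics/top0.png

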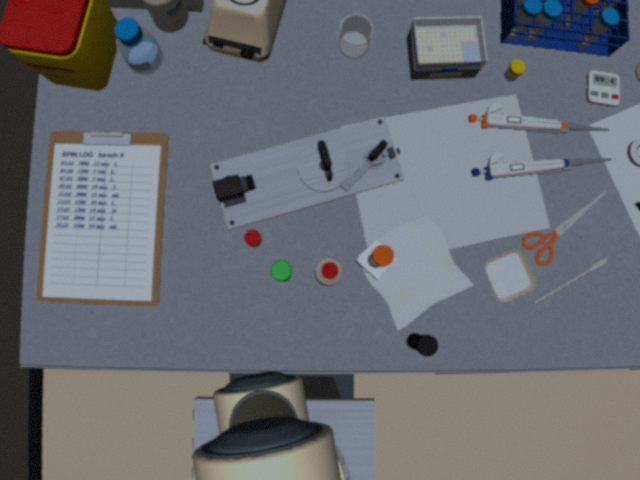

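The scene view shows the tube candidates. The orange-cap tube in the white foot is at scene (347,235) and top (382,256). The green tube at top (281,270) and the black one at (425,344) are decoys. The white foot fits the description, so I'll confirm it in an enlarged crop.

```bash
cat > h.py <<'E'
import numpy as np,cv2,pickle
def ray(c,u,v):
    p=cv2.undistortPoints(np.array([[[u,v]]],float),c['intrinsics'],np.array([c['k1'],0,0,0,0.]))[0,0]
    # model: drawn = (1+k1 r^2)*slope, same as OpenCV k1
    V=c['view'];R=V[:3,:3];o=-R.T@V[:3,3];return o,R.T@np.array([p[0],p[1],1])
def plane(c,u,v,z):
    o,d=ray(c,u,v);return o+d*(z-o[2])/d[2]
def proj(c,P):
    V=c['view'];p=V[:3,:3]@np.array(P)+V[:3,3]
    x=p[:2]/p[2];x=x*(1+c['k1']*(x@x));K=c['intrinsics'];return x*[K[0,0],K[1,1]]+K[:2,2]
E
python3 - <<'E'
import pickle,cv2,numpy as np
t=pickle.load(open('top.pkl','rb'))['color'];s=pickle.load(open('scene.pkl','rb'))['color']
a=cv2.resize(t[110:290,205:425],None,fx=3.6,fy=3.3,interpolation=cv2.INTER_CUBIC)[:, :, ::-1]
a=cv2.resize(t[120:270,210:410],(800,600),interpolation=cv2.INTER_CUBIC)
b=cv2.resize(s[185:335,180:380],(800,600),interpolation=cv2.INTER_CUBIC)
g=lambda x:(255*(x/255.)**.6).astype('uint8')[:,:,::-1]
cv2.imwrite('pics/a.png',g(a));cv2.imwrite('pics/b.png',g(b))
E
```

```text
(no output)
```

View pics/a.png

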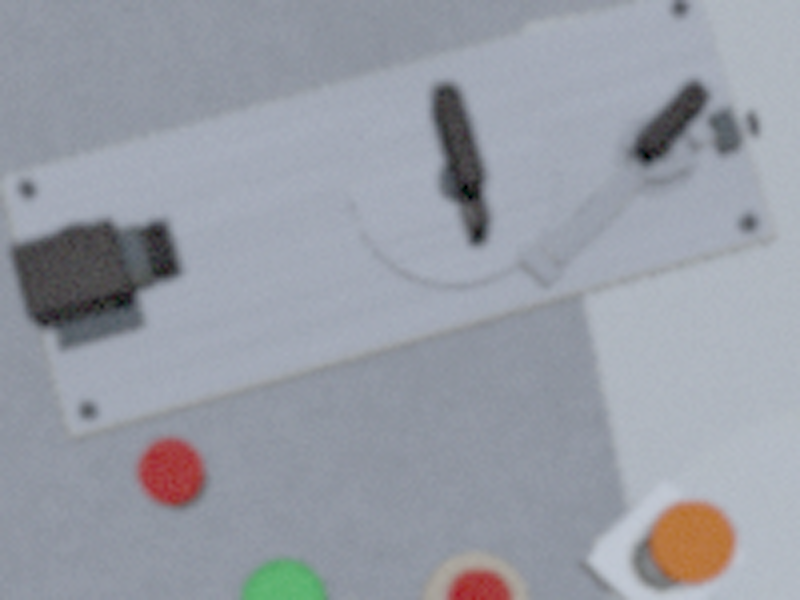

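View pics/b.png

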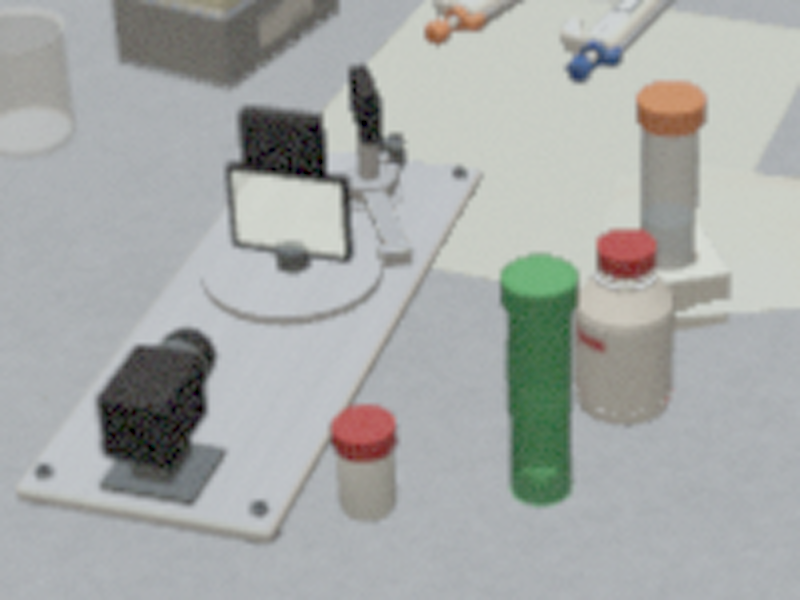

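Crops: the mirror bar top runs (445,88)-(470,192) in crop a. The knob top runs (697,88)-(648,155), and the lens front is near (175,248). The orange-cap tube stands in the white foot, with the bottle at its camera side, so the orange one is confirmed.

```bash
python3 - <<'E'
import pickle,cv2,numpy as np
from h import *
c=pickle.load(open('top.pkl','rb'));s=pickle.load(open('scene.pkl','rb'))
f=lambda u,v,z:plane(c,u/4+210,v/4+120,z)
g=lambda u,v,z:plane(s,u/4+180,v/4+185,z)
im=c['color'];hsv=cv2.cvtColor(im,cv2.COLOR_RGB2HSV)
def top_dark(x0,x1,y0,y1):
    m=(im[...,:3].max(2)<75).astype('uint8');k=np.zeros_like(m);k[y0:y1,x0:x1]=m[y0:y1,x0:x1]
    p=np.argwhere(k)[:,::-1];r=cv2.minAreaRect(p.astype('float32'));return p.mean(0),r
print('mirrorblob',top_dark(312,338,135,185));print('knobblob',top_dark(365,389,138,163))
M=f(457.5,140,.108);K=f(672,122,.082);L=f(175,248,.050)
print('M',M,'K',K,'L',L)
print('MK',np.linalg.norm((M-K)[:2]),'ML',np.linalg.norm((M-L)[:2]))
print('dirs',[np.degrees(np.arctan2(*(v)[[1,0]])) for v in (L-M,M-K)])
print('bar ends',f(445,88,.108),f(470,192,.108));print('knob ends',f(697,88,.082),f(648,155,.082))
# stand plate corners ~z 8mm
C=[f(*p,.008) for p in((5,178),(70,436),(775,238),(705,0))];print('corners',C)
print('edge dir',np.degrees(np.arctan2(*(C[1]-C[2])[[1,0]])))
o=(hsv[...,0]>5)&(hsv[...,0]<16)&(hsv[...,1]>170);o[:240]=0;o[275:]=0;o[:,:360]=0;o[:,400:]=0
p=np.argwhere(o).mean(0);T=plane(c,p[1],p[0],.120);print('T',T,p)
print('T scene cap top',g(672,98,.120),'T via top plane checks')
print('M scene bar top mid',g(284,112,.108),'K scene',g(360,70,.082),'Kshaft',g(370,180,.026))
def bl(n,u,v,z):print(n,f(u,v,z))
bl('bottle',480,598,.088);bl('pot',171,472,.046);bl('green',284,600,.12)
v=T-M;print('T-M dist',np.linalg.norm(v[:2]),'ang',np.degrees(np.arctan2(v[1],v[0])))
E
```

```text
mirrorblob (array([324.78360656, 159.71803279]), ((324.9189453125, 160.5135040283203), (40.11335372924805, 9.86393928527832), 80.53767395019531))
knobblob (array([377.08379888, 151.        ]), ((378.5000305175781, 152.50001525878906), (11.31370735168457, 24.041629791259766), 45.0))
M [ 0.55709903 -0.06409908  0.108     ] K [ 0.57296717 -0.15501714  0.082     ] L [0.52299037 0.05469315 0.05      ]
MK 0.09229242276487509 ML 0.12359205790822686
dirs [np.float64(106.0202935164893), np.float64(99.90024059248397)]
bar ends [ 0.57881803 -0.05886958  0.108     ] [ 0.53554177 -0.06929546  0.108     ]
knob ends [ 0.58790184 -0.16572469  0.082     ] [ 0.55856804 -0.14480339  0.082     ]
corners [array([0.56298817, 0.1357128 , 0.008     ]), array([0.44655303, 0.10311601, 0.008     ]), array([ 0.53979127, -0.2108167 ,  0.008     ]), array([ 0.65036493, -0.18020833,  0.008     ])]
edge dir 106.5414569666372
T [ 0.39361683 -0.15615363  0.12      ] [255.35517241 382.41034483]
T scene cap top [ 0.39292828 -0.15625678  0.12      ] T via top plane checks
M scene bar top mid [ 0.55940146 -0.0665249   0.108     ] K scene [ 0.58473021 -0.1634868   0.082     ] Kshaft [ 0.57071233 -0.14849548  0.026     ]
bottle [ 0.37241621 -0.07509478  0.088     ]
pot [0.42693631 0.05465541 0.046     ]
green [0.36917864 0.00291264 0.12      ]
T-M dist 0.18761788336399163 ang -150.6167460848278
```

```bash
python3 - <<'E'
import pickle,cv2,numpy as np
from h import *
for n in('top','scene'):
    c=pickle.load(open(n+'.pkl','rb'));d=c['depth'];K=c['intrinsics'];V=c['view']
    vv,uu=np.mgrid[:480,:640];q=cv2.undistortPoints(np.stack([uu,vv],-1).reshape(-1,1,2).astype(float),K,np.array([c['k1'],0,0,0,0.])).reshape(480,640,2)
    P=np.dstack([q*d[...,None],d]);W=(P-V[:3,3])@V[:3,:3]
    dark=(c['color'].max(2)<80)&(d>0)
    for nm,ctr,z0,z1 in(('knob',(.576,-.155),.076,.09),('mirror',(.558,-.065),.1,.116)):
        m=dark&(np.hypot(W[...,0]-ctr[0],W[...,1]-ctr[1])<.035)&(W[...,2]>z0)&(W[...,2]<z1)
        p=W[m]
        if len(p)<5: print(n,nm,len(p));continue
        r=cv2.minAreaRect(p[:,:2].astype('float32')*1000);e=np.linalg.eigh(np.cov(p[:,:2].T))[1][:,1]
        print(n,nm,len(p),p.mean(0),r,np.degrees(np.arctan2(e[1],e[0])))
    if n=='top':
        f=lambda u,v,z:plane(c,u/4+210,v/4+120,z)
        print('pawl/hub',f(661,153,.02),f(665,141,.02),'tip',f(542,264,.02))
    else:
        print(plane(c,365/4+180,82/4+185,.082))
E
```

```text
top knob 132 [ 0.57545904 -0.15441315  0.08076567] ((576.8273315429688, -154.8517608642578), (11.020622253417969, 35.93853759765625), 46.77350616455078) 136.21326578554667
top mirror 192 [ 0.55980536 -0.06356576  0.10660696] ((560.1544189453125, -63.902687072753906), (43.16459274291992, 12.735430717468262), 17.52578353881836) -162.60183855451723
pawl/hub [ 0.57512237 -0.15794554  0.02      ] [ 0.58065728 -0.15978029  0.02      ] tip [ 0.52390884 -0.10477328  0.02      ]
scene knob 56 [ 0.57380047 -0.14961872  0.0818657 ] ((575.8682250976562, -152.17404174804688), (10.181694030761719, 38.35062789916992), 48.73374557495117) 139.303324176234
scene mirror 120 [ 0.5580249  -0.06116366  0.10625472] ((558.851318359375, -61.46792221069336), (42.16658020019531, 11.139398574829102), 22.389724731445312) -161.9928212825316
[ 0.57430901 -0.15347455  0.082     ]
```

move_arm:
  translation:
    - [0.03,-0.018,0]
    - [0.08,-0.048,0]
    - [0.13,-0.079,0]
    - [0.18,-0.11,0]
    - [0.23,-0.14,0]
    - [0.28,-0.17,0]
    - [0.33,-0.2,0]
    - [0.38,-0.231,0]
  angular:
    - [0,0,0]
    - [0,0,6]
    - [0,0,12]
    - [0,0,18]
    - [0,0,24]
    - [0,0,30]
    - [0,0,36]
    - [0,0,42]
  fingers: 0
  newtons: 25

```text
time_s: 1.1
tool_pos: [0.4556, -0.2702, 0.2222]
orientation: [-0.0, 0.968, -0.25, -0.0]
force: [-0.1, -1.0, 0.2]
grip_width: 0.5
finger_force: 0.0
```

move_arm:
  translation:
    - [0.015,-0.05,0]
    - [0.031,-0.1,0.02]
    - [0.049,-0.16,0.05]
    - [0.049,-0.16,0.09]
    - [0.049,-0.16,0.105]
    - [0.049,-0.16,0.105]
  angular:
    - [0,0,4]
    - [0,0,9]
    - [0,0,13.5]
    - [0,0,13.5]
    - [0,0,13.5]
    - [0,0,13.5]

```text
time_s: 1.85
tool_pos: [0.5735, -0.1554, 0.1166]
orientation: [0.0, 0.933, -0.36, -0.001]
force: [-0.6, -0.7, -0.2]
grip_width: 0.501
finger_force: 0.0
```

```bash
python3 - <<'E'
from plant import telemetry, viewer
import cv2,numpy as np
s=telemetry.observe();print(s['tool_pos'],s['orientation'],s['q'])
g=lambda x:(255*(x/255.)**.6).astype('uint8')[:,:,::-1]
a=viewer.capture('top')['color'][110:230,300:420];b=viewer.capture('scene')['color'][150:270,210:330]
cv2.imwrite('pics/c.png',g(np.hstack([cv2.resize(x,(400,400),interpolation=cv2.INTER_CUBIC) for x in(a,b)])))
E
```

```text
[ 0.57346915 -0.1553966   0.1165727 ] [ 1.69533622e-04  9.32791337e-01 -3.60414305e-01 -1.34937434e-03] [-3.21752622e-01  8.26316325e-02  1.42705972e+00 -2.12439718e-04
  1.63461299e+00  1.98645518e+00]
```

View pics/c.png

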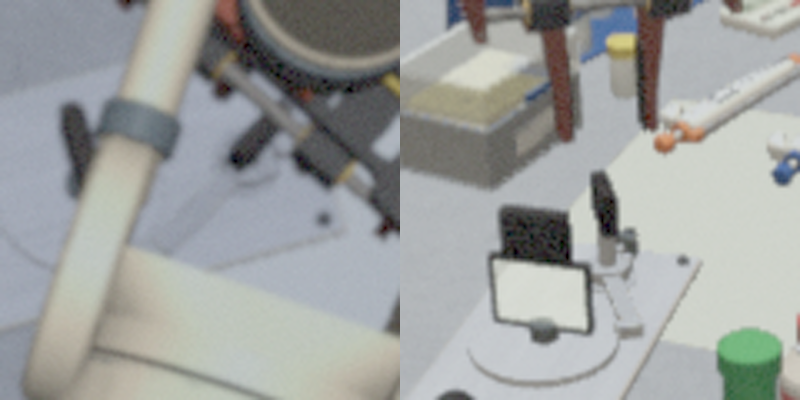

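The picture shows the finger tips at (567,140) and (648,128) straddling the knob at (603,180), so it is ready to descend.

move_arm:
  translation:
    - [0,0,0.02]
    - [0,0,0.045]
    - [0,0,0.061]
    - [0,0,0.061]
  angular:
    - [0,0,0]
    - [0,0,0]
    - [0,0,0]
    - [0,0,0]

```text
time_s: 2.45
tool_pos: [0.5735, -0.155, 0.0549]
orientation: [0.0, 0.933, -0.36, -0.001]
force: [-0.8, -0.3, 0.2]
grip_width: 0.498
finger_force: 0.0
```

move_arm:
  translation:
    - [0,0,0]
    - [0,0,0]
    - [0,0,0]
    - [0,0,0]
    - [0,0,0]
    - [0,0,0]
  angular:
    - [0,0,0]
    - [0,0,0]
    - [0,0,0]
    - [0,0,0]
    - [0,0,0]
    - [0,0,0]
  fingers: 1
  newtons: 30

```text
time_s: 3.2
tool_pos: [0.5762, -0.1536, 0.0575]
orientation: [-0.002, 0.933, -0.36, 0.002]
force: [5.3, 4.9, -1.0]
grip_width: 0.132
finger_force: 30.0
```

move_arm:
  translation:
    - [0.001,-0.003,0]
    - [0.001,-0.003,0]
    - [0.001,-0.003,0]
    - [0.001,-0.003,0]
    - [0.001,-0.003,0]
    - [0.001,-0.003,0]
    - [0.001,-0.003,0]
    - [0.001,-0.003,0]
  angular:
    - [0,0,0]
    - [0,0,-6]
    - [0,0,-12]
    - [0,0,-18]
    - [0,0,-24]
    - [0,0,-30]
    - [0,0,-36]
    - [0,0,-42]

```text
time_s: 4.2
tool_pos: [0.5759, -0.155, 0.0574]
orientation: [0.001, 1.0, -0.001, -0.001]
force: [-7.7, -2.9, 11.2]
grip_width: 0.137
finger_force: 30.0
```

move_arm:
  translation:
    - [0,0,0]
    - [0,0,0]
    - [0,0,0]
    - [0,0,0]
    - [0,0,0]
    - [0,0,0]
    - [0,0,0]
    - [0,0,0]
  angular:
    - [0,0,-6]
    - [0,0,-12]
    - [0,0,-18]
    - [0,0,-24]
    - [0,0,-30]
    - [0,0,-36]
    - [0,0,-42]
    - [0,0,-44]

```text
time_s: 5.2
tool_pos: [0.5766, -0.1567, 0.0575]
orientation: [0.002, 0.928, 0.373, -0.001]
force: [-4.0, -8.1, 2.9]
grip_width: 0.139
finger_force: 30.0
```

move_arm:
  translation:
    - [0,0,0]
    - [0,0,0]
    - [0,0,0]
    - [0,0,0]
    - [0,0,-0.03]
    - [0,0,-0.07]
    - [0,0,-0.105]
    - [0,0,-0.105]
  angular:
    - [0,0,0]
    - [0,0,0]
    - [0,0,0]
    - [0,0,0]
    - [0,0,0]
    - [0,0,0]
    - [0,0,0]
    - [0,0,0]
  fingers: 0

```text
time_s: 6.2
tool_pos: [0.5788, -0.1539, 0.1657]
orientation: [0.002, 0.928, 0.373, 0.003]
force: [-0.4, -0.5, -0.0]
grip_width: 0.502
finger_force: 0.0
```

```bash
python3 - <<'E'
from plant import telemetry, viewer
import cv2,numpy as np
from h import *
s=telemetry.observe();print(s['tool_pos'],s['orientation'],s['force'],s['grip_width'])
g=lambda x:(255*(x/255.)**.6).astype('uint8')[:,:,::-1]
a=viewer.capture('top')['color'][110:230,300:420];b=viewer.capture('scene')['color'][150:270,210:330]
cv2.imwrite('pics/d.png',g(np.hstack([cv2.resize(x,(400,400),interpolation=cv2.INTER_CUBIC) for x in(a,b)])))
E
```

```text
[ 0.57879009 -0.15387748  0.16569314] [0.00219159 0.92786395 0.37290302 0.00264895] [-0.35904796 -0.52568442 -0.01166016] 0.5017993271135233
```

View pics/d.png

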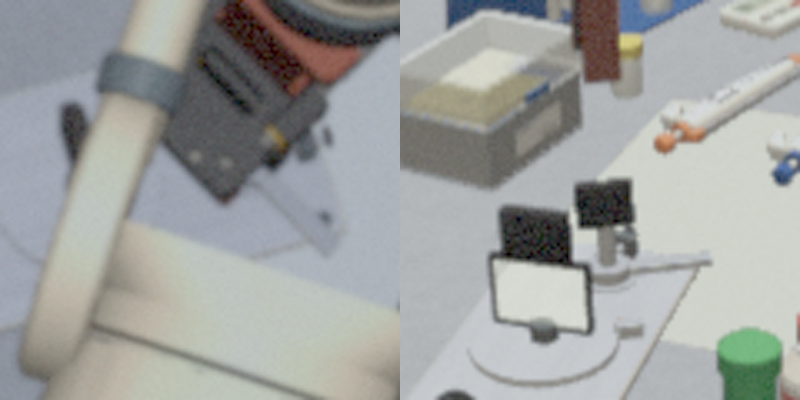

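The knob bar at (605,200) is now turned a quarter, and the pawl at (670,262) points clear of the lug. The mirror stays parked. I'll go to the mirror bar next.

move_arm:
  translation:
    - [0.012,-0.02,0]
    - [0.024,-0.04,0]
    - [0.036,-0.06,0]
    - [0.048,-0.079,0]
    - [0.048,-0.079,0.03]
    - [0.048,-0.079,0.06]
    - [0.048,-0.079,0.083]
    - [0.048,-0.079,0.083]
  angular:
    - [0,0,7]
    - [0,0,14]
    - [0,0,21]
    - [0,0,27.3]
    - [0,0,27.3]
    - [0,0,27.3]
    - [0,0,27.3]
    - [0,0,27.3]

```text
time_s: 7.3
tool_pos: [0.5547, -0.0628, 0.0742]
orientation: [-0.001, 0.99, 0.143, -0.004]
force: [0.4, -0.2, -0.4]
grip_width: 0.501
finger_force: 0.0
```

move_arm:
  translation:
    - [0,0,0]
    - [0,0,0]
    - [0,0,0]
    - [0,0,0]
    - [0,0,0]
    - [0,0,0]
  angular:
    - [0,0,0]
    - [0,0,0]
    - [0,0,0]
    - [0,0,0]
    - [0,0,0]
    - [0,0,0]
  fingers: 1
  newtons: 20

```text
time_s: 8.05
tool_pos: [0.5582, -0.065, 0.0796]
orientation: [0.002, 0.99, 0.143, 0.001]
force: [2.3, -6.4, -0.6]
grip_width: 0.135
finger_force: 20.0
```

```bash
python3 - <<'E'
from plant import telemetry
import numpy as np
s=telemetry.observe();o=s['orientation'];print(s['tool_pos'],o,s['force'],s['wrist_torque'],s['grip_width'],s['finger_force'],'yyaw',2*np.degrees(np.arctan2(o[2],o[1]))-90)
E
```

```text
[ 0.5581806  -0.06502757  0.07963229] [0.00175562 0.98973301 0.14291272 0.00120461] [ 2.2730193  -6.43376143 -0.61338969] [-0.78813945 -0.32889456  0.19542426] 0.1347754072804491 20.00677764415741 yyaw -73.56710696890815
```

move_arm:
  translation:
    - [0,0.002,0]
    - [0,0.002,0]
    - [0,0.002,0]
    - [0,0.002,0]
    - [0,0.002,0]
    - [0,0.002,0]
    - [0,0.002,0]
    - [0,0.002,0]
  angular:
    - [0,0,0]
    - [0,0,-4]
    - [0,0,-8]
    - [0,0,-12]
    - [0,0,-16]
    - [0,0,-20]
    - [0,0,-24]
    - [0,0,-28]

```text
time_s: 9.05
tool_pos: [0.559, -0.0665, 0.0796]
orientation: [0.002, 0.925, 0.379, 0.001]
force: [4.1, -5.9, -0.1]
grip_width: 0.134
finger_force: 20.0
```

move_arm:
  translation:
    - [0,0,0]
    - [0,0,0]
    - [0,0,0]
    - [0,0,0]
    - [0,0,0]
    - [0,0,0]
    - [0,0,0]
    - [0,0,0]
  angular:
    - [0,0,-4]
    - [0,0,-8]
    - [0,0,-12]
    - [0,0,-16]
    - [0,0,-20]
    - [0,0,-23]
    - [0,0,-23.3]
    - [0,0,-23.3]

```text
time_s: 10.05
tool_pos: [0.5601, -0.0673, 0.0796]
orientation: [0.003, 0.831, 0.557, 0.002]
force: [10.1, -8.1, -1.9]
grip_width: 0.137
finger_force: 20.0
```

```bash
python3 - <<'E'
from plant import telemetry, viewer
import cv2,numpy as np
s=telemetry.observe();o=s['orientation'];print(s['tool_pos'],s['force'],s['wrist_torque'],s['grip_width'],s['finger_force'],'yyaw',2*np.degrees(np.arctan2(o[2],o[1]))-90)
g=lambda x:(255*(x/255.)**.6).astype('uint8')[:,:,::-1]
b=viewer.capture('scene')['color'][170:320,190:390]
cv2.imwrite('pics/e.png',cv2.resize(g(b),(800,600),interpolation=cv2.INTER_CUBIC))
E
```

```text
[ 0.56014937 -0.06732062  0.07964689] [10.13387771 -8.07277359 -1.90529742] [-1.01626717 -1.33177963 -0.09404865] 0.13688708682722847 20.018375515937805 yyaw -22.30777953597915
```

View pics/e.png

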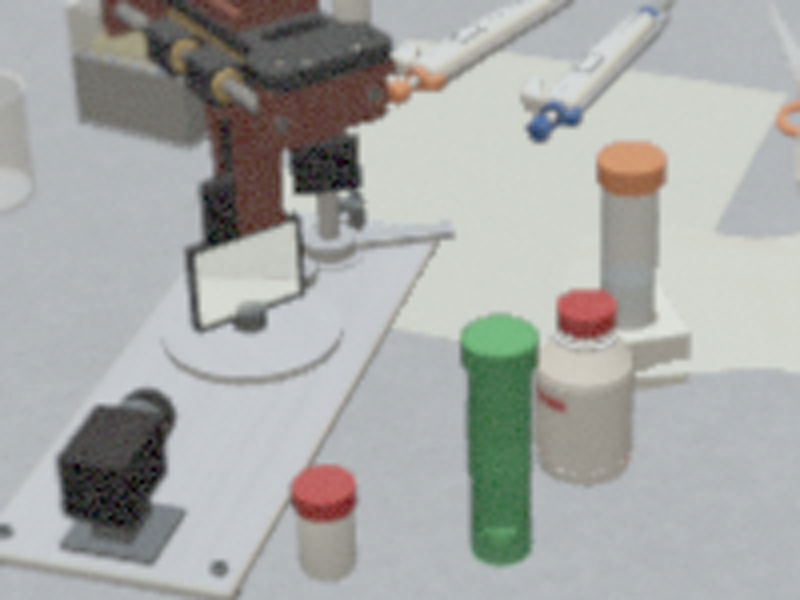

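The mirror has turned and is held, with the frame top edge running (188,247)-(302,218); the tube, bottle and pot are unmoved. I'll check the angle from the picture and then hand in.

```bash
python3 - <<'E'
import pickle,numpy as np
from h import *
s=pickle.load(open('scene.pkl','rb'));g=lambda u,v,z:plane(s,u/4+190,v/4+170,z)[:2]
for a,b in((g(189,247,.074),g(302,218,.074)),(g(195,329,.026),g(304,292,.026))):
    d=b-a;n=np.degrees(np.arctan2(d[1],d[0]))%180;m=(a+b)/2;v=np.array([.3932,-.1562])-m
    print(a,b,np.linalg.norm(d),'bar dir',n,'normal',n+90,'to tube',np.degrees(np.arctan2(v[1],v[0]))%360)
E
```

```text
[ 0.57588255 -0.03981768] [ 0.54514645 -0.09210064] 0.06064829760078185 bar dir 59.54959355116824 normal 149.54959355116824 to tube 208.34014117755825
[ 0.57694825 -0.03982923] [ 0.55090051 -0.09742454] 0.06321158593947546 bar dir 65.66491915777381 normal 155.6649191577738 to tube 207.15556796729905
```

```bash
python3 - <<'E'
import numpy as np,cv2
from plant import viewer,telemetry
from h import *
c=viewer.capture('scene');d=c['depth'];K=c['intrinsics'];V=c['view']
vv,uu=np.mgrid[:480,:640];q=cv2.undistortPoints(np.stack([uu,vv],-1).reshape(-1,1,2).astype(float),K,np.array([c['k1'],0,0,0,0.])).reshape(480,640,2)
W=(np.dstack([q*d[...,None],d])-V[:3,3])@V[:3,:3]
for z0,z1 in((.03,.072),(.03,.05),(.05,.072)):
    m=(d>0)&(np.hypot(W[...,0]-.56,W[...,1]+.065)<.036)&(W[...,2]>z0)&(W[...,2]<z1)
    p=W[m][:,:2]; vx,vy,x,y=cv2.fitLine(p.astype('float32'),cv2.DIST_HUBER,0,.002,.001).ravel()
    print(len(p),x,y,'normal',np.degrees(np.arctan2(vy,vx))%180+90, 'resid',np.std((p-[x,y])@[-vy,vx]))
for yaw in(59,63,67.7):
    t=np.radians(yaw);u=np.array([np.cos(t),np.sin(t)])*.032
    for M in((.5592,-.0635),):
        print(yaw,[((proj(c,(*(np.array(M)+s*u),z))-[190,170])*4).round() for z in(.074,.026) for s in(1,-1)])
s=telemetry.observe();print(s['time_s'],s['force'])
E
```

```text
543 0.56208736 -0.06378835 normal 157.19669 resid 0.001997804355819383
257 0.56199145 -0.06385189 normal 157.34462 resid 0.002046464399450414
286 0.5654497 -0.0554454 normal 157.7949 resid 0.0019654905855887167
59 [array([185., 250.]), array([305., 220.]), array([192., 333.]), array([309., 302.])]
63 [array([186., 252.]), array([303., 218.]), array([194., 335.]), array([308., 300.])]
67.7 [array([189., 255.]), array([300., 216.]), array([196., 337.]), array([305., 298.])]
10.15 [ 9.35187696 -8.0620934  -1.77580885]
```

The depth plane fit gives a mirror normal of about 157.4° against 157.7° wanted, which agrees within tolerance.

```bash
python3 -c "
from plant import robot;print(robot.hand_in())"
```

```text
the job is handed in; nothing more can be done
None
```

I handed the job in at about 10 s on the robot's clock, and no verdict came back: the catch is turned about 86° past its detent, and the fingers hold the mirror with its line of sight within about 1° of the tube in the white foot (limit about 5°) by my measurements.

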